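# Seat the L-shaped applicator in the kit tray and lock it in

### The arm

A 6-joint arm with a two-finger parallel gripper is mounted at the origin on the work surface. World frame = base frame: x ahead of the robot, y to its left, z up, the work surface at z = 0. Lengths are in m, angles in rad, forces in N, time in s.
With the tool pointing down it reaches from about 0.275 to 0.75 m from the base axis. Payload 10.2 kg.
Tool frame: the origin (TCP) lies midway between the tips of the shut fingers; the grasp point (between the pads) lies 19 mm behind it; z points along the fingers, y is the line along which they close (so a half turn about z gives the same grasp; the last joint's range is limited). The gripper opens to 88 mm and grips with 3 to 60 N. Pads are 18 mm wide; open, the fingers measure 123 mm over their backs; the gripper's body (75 mm by 187 mm) begins 45 mm behind the grasp point.
Start: joints at [0.941, 0.313, 1.498, -0, 1.331, -0.223], TCP at [0.208, 0.482, 0.239] pointing down, gripper open.
Joint ranges: [-2.94, 2.94], [-0.97, 2.17], [0.19, 2.56], [-1.23, 4.37], [0.02, 3.11], [-2.88, 2.88]. Speed limits (rad/s): [2.39, 2.39, 3.01, 3.14, 3.14, 3.14].

### API

Orientations are given as [roll, pitch, yaw] about the fixed x, y, z axes, in that order (R = Rz(yaw) Ry(pitch) Rx(roll)).
In Python, from workcell import state, read_camera, get_calibration, hand_in, outline_of, place_of gives the robot as it stands.
- The arm moves only by the tool servo_tool, never from a script. Its argument "plan" is text: rows parted by semicolons, each of 7 numbers parted by spaces: the opening, from 0 (shut) to 1 (fully open), then the shift along the tool's x, y, z each as a share of 0.6 m, from -1 to 1, then the turn, a rotation vector about the tool's x, y, z each as a share of 0.1 rad, from -1 to 1. In form: claw x y z ax ay az; .... A call has exactly 8 rows; each row shifts and turns the commanded pose from where the row before left it, along the tool's axes as they then stand; what a row does not reach is not made up. A row lasts 1/12 s, in which the tool goes at most 41.7 mm and 7.16 degrees, less where a joint would pass 70% of its speed; a pose out of reach is approached as far as the arm can. A call with a number of a shift or a turn outside -1 to 1 is refused whole. A call with a gripper value outside its range is refused whole. The fingers move at their own pace and stop on an object; "squeeze" is the grip in N (left out, the last holds). Time passes only in rows, so rows that do not move let the fingers close, or fill a call up. It gives the time, the measured TCP pose, the force, the opening and the grip force at its end, in the units of the state.
- state(): the state, without advancing time (a new reading comes with each control period).
- read_camera(name): name is "scene" or "top"; returns (picture, depth): 480x640x3 uint8, blue, green, red; 480x640 float32, m along the optical axis (not along the pixel's ray), 0 where there is no reading.
- get_calibration(name): a dict with "fx", "fy", "cx", "cy" (pixels), "cam_to_world" (4x4, takes a point from camera to world coordinates). Camera axes: x right, y up, looking along -z (the intrinsics and any distortion apply to the point x, -y, -z); pixel columns grow to the right and rows downward; lengths in m; the calibration is good to about 2 mm. A picture is of the moment at which its call begins. get_calibration takes no time and is no camera call.
- hand_in(): hands the job in; it is judged then, once.
Trained networks look in the newest picture that a camera, given by its name, has taken for a name from the list of things; names that differ only in an ending like _2 or _b are one class to them, and where a whole thing is asked for, a point or a joint stands for the part that bears it (a point fixed in the world has none). Each returns a list of dicts, best first, with "score" (0 to 1); they miss things now and then, are a little off and sometimes report something else, mostly with a low value. They report only what shows in the picture. A call takes as long as a camera call. They do not tell look-alikes from the thing itself.
- outline_of(camera, name): "pixels" (480x640 bool, what is visible of it) and "position" ([column, row] in pixels, amid what is visible of it).
- place_of(camera, name): "position" ([column, row] in pixels: a listed point, or the origin of a listed thing).
The state is a dict: "clock": time; "joints": joint angles; "joint_velocities": joint speeds; "joint_efforts": joint torques, N m; "tool_pos": TCP position; "orientation": TCP orientation; "contact_force": force on the tool from outside, world axes, zero at the start; "ft_torque": the same for the moment, N m; "width": opening from 0.0 (shut) to 1.0 (fully open); "grasp_force": force on a finger pad.
Only numpy, scipy, OpenCV 4.12 (cv2) and the standard library are available. Lean on these libraries where they do the work, as an engineer would, in place of code of your own. Each camera call takes 0.05 s, during which the arm holds its last target. There are 200 camera calls.

### The job

Pack the leather-care kit: pick up the wooden L-shaped applicator block, turn it so that its outline matches the cutout in the sloping kit tray, and seat it fully home on the floor of the cutout while the metal turn-button is still swung aside. Then swing the turn-button all the way across the block's tail end so it locks the block in, and leave it there. Leave the two bottles, the carton and the tape core where they are.

Things in the scene. Friction and masses are not known exactly. Their poses are not given: they have to be found in the camera images.
- block: Loose L-shaped wooden applicator, 0.1 kg, flat on the table, grip ridge up. Origin: on its underside below the ridge's middle (near the centre of mass), z up. In mm in its frame: sole 16 thick = bar (x -28 to 12, y -52 to 68; its +y end is the tail) + wing (x 12 to 42, y -52 to -7). Ridge: x -8 to 8, y -35 to 35, z 16 to 44.
- block_wing (a point): The middle of the wing on the block's underside, at x 27, y -29.5, z 0 mm in the block's frame. Its axes are the block's.
- tray: Fixed grey kit tray, sloping 28 deg, high side nearest the robot. Origin: on the cutout's floor (47 mm over the table) where the block's origin lies when seated, axes then matching: z square to the tray (leaning away from the robot), x uphill (to the robot), y level, to the right. In mm: tray x -62 to 62, y -75 to 150, top face z 12, floor z 0.
- pocket_wing (a point): Where point block_wing lies when the block is seated: on the cutout's dark floor, x 27, y -29.5, z 0 mm in the tray's frame, whose axes it has. The cutout has the block's outline with 3 mm clearance all round and upright walls 12 mm deep: the block goes in one way only, and its sole's top then stands 4 mm above the tray's face.
- keeper (a joint): Angle (rad) of the aluminium turn-button about the tray's z at tray x 42, y 53 mm. 0: closed, at its stop, arm pointing downhill across the seated block's tail; at angle a it points along tray (-cos a, sin a); stop at 1.9; starts at 1.1 to 1.75. Arm 16 wide, 83 mm from pivot to end, tray z 20 to 30 (4 mm over the sole). It stays where left.
- keeper_knob (a point): Centre of the top of the upright round knob on the turn-button's arm: 16 mm diameter, 30 mm tall (tray z 30 to 60 mm), 75 mm from the pivot. Push or pinch it to swing the arm; light friction, about 1 N at the knob.
- bottle_a: Bystander: closed white bottle with aluminium cap, standing, 52 diameter, 140 tall, origin under its centre. Leave alone.
- bottle_b: Bystander: a second, equal bottle, farther to the robot's left. Leave alone.
- carton: Bystander: plain white closed carton 170 x 90 x 55 mm, origin under its centre. Leave alone.
- tape: Bystander: brown cardboard tape core lying flat, 100 outer diameter, 45 tall, origin under its centre. Leave alone.
Mind the look-alikes: they are no part of the job. Leave any blue or green look-alike of the block alone.

How it is judged:
By the outcome, as a careful person would: the job done as asked, in the order asked, and still so for the second after the job is handed in, with the robot touching nothing.
It also fails if it takes over 54 s, if anything falls off the work surface, if the arm or the gripper's body presses on something with over 40 N, if the wrist force passes 120 N, or if a joint passes its speed limit or range.

## Working session

There is one attempt and no reset: what is moved stays moved. The work goes in short steps, Python scripts to look and compute and a tool call to move; the robot and the scene stay as the last step left them, time stands still between calls to the robot, and variables do not carry over. Pictures are saved under pics/ and viewed, at most 10 in all, crops included, and the job is handed in when it is done.

Besides the shell and the picture viewer there is one more tool, called after "Emit:" in YAML: its name, and indented under it one key for each argument. servo_tool: Moves the arm, as the interface text tells. Shift numbers are shares of 0.6 m and turn numbers shares of 0.1 rad, none past 1 either way. Its arguments: {"type":"object","properties":{"plan":{"type":"string"},"squeeze":{"type":"number"}},"required":["plan"]}

```bash
ls; mkdir -p pics; cat > h.py <<'E'
import numpy as np, cv2
from scipy.spatial.transform import Rotation as R
from workcell import *
def w2p(c,P):
    K=get_calibration(c);T=np.array(K['cam_to_world']);q=np.linalg.inv(T)@np.append(P,1)
    return np.array([K['cx']+K['fx']*q[0]/-q[2],K['cy']-K['fy']*q[1]/-q[2]])
def p2w(c,u,v,d):
    K=get_calibration(c);T=np.array(K['cam_to_world']);u=np.asarray(u,float);v=np.asarray(v,float)
    q=np.stack([(u-K['cx'])/K['fx']*d,-(v-K['cy'])/K['fy']*d,-d*np.ones_like(u),np.ones_like(u)],-1)
    return (q@T.T)[...,:3]
def ray(c,u,v,z):
    a=p2w(c,u,v,0.1);b=p2w(c,u,v,1.0);t=(z-a[2])/(b[2]-a[2]);return a+t*(b-a)
def med(c,d,px):
    u,v=[int(round(x)) for x in px];w=d[v-2:v+3,u-2:u+3];w=w[w>0]
    return p2w(c,px[0],px[1],np.median(w)) if len(w) else None
E
python3 - <<'E'
from h import *
np.set_printoptions(precision=4,suppress=True)
for c in ['scene','top']:
    im,d=read_camera(c);cv2.imwrite(f'pics/{c}0.png',im);np.save(f'{c}0.npy',d)
    K=get_calibration(c);print(c,K)
    for n in ['block','block_wing','pocket_wing','keeper_knob','tray']:
        for r in place_of(c,n)[:4]:
            print(n,round(r['score'],2),np.round(r['position'],1),med(c,d,r['position']))
s=state();print(s)
E
```

```text
pics
scene {'fx': 491.20540897292733, 'fy': 491.20540897292733, 'cx': 314.5401998640612, 'cy': 244.64868909753235, 'cam_to_world': array([[-0.44  , -0.6387,  0.6312,  1.302 ],
       [ 0.8979, -0.3042,  0.3182,  0.3224],
       [-0.0112,  0.7068,  0.7073,  0.921 ],
       [ 0.    ,  0.    ,  0.    ,  1.    ]])}
block 0.84 [321.6 241.6] [ 0.4771 -0.0726  0.0169]
block 0.64 [297.7 189.9] [ 0.3173 -0.2261  0.0211]
block 0.56 [275.9 226.2] [ 0.4887 -0.2021  0.0301]
block_wing 0.95 [276.3 220.4] [ 0.4788 -0.2056  0.0414]
block_wing 0.93 [307.  239.6] [ 0.4864 -0.1107  0.0164]
block_wing 0.92 [303.1 203.6] [ 0.3503 -0.1921  0.0065]
pocket_wing 0.85 [430.3 278.9] [0.5199 0.2256 0.0609]
keeper_knob 0.85 [364.2 244.6] [0.506  0.0545 0.0866]
tray 0.93 [416.7 286.3] [0.5441 0.2026 0.0486]
top {'fx': 610.3899851053178, 'fy': 610.3899851053178, 'cx': 315.62894627631573, 'cy': 243.46711737901887, 'cam_to_world': array([[-0.0272,  0.9954, -0.092 ,  0.3772],
       [-0.9996, -0.0261,  0.0128, -0.0494],
       [ 0.0104,  0.0923,  0.9957,  1.6228],
       [ 0.    ,  0.    ,  0.    ,  1.    ]])}
block 
[... 380 characters left out ...]
93 [196.7 243.6] [0.5294 0.2358 0.0583]
pocket_wing 0.65 [474.1 262.3] [ 0.4624 -0.4764  0.0571]
keeper_knob 0.7 [260.  240.5] [0.5273 0.0687 0.1165]
tray 0.77 [207.5 238.2] [0.5434 0.2093 0.0503]
{'clock': 0.6, 'joints': array([ 0.9406,  0.3129,  1.4977,  0.    ,  1.331 , -0.2234]), 'joint_velocities': array([ 0.0003, -0.0007, -0.0003, -0.0009,  0.0008, -0.0014]), 'joint_efforts': array([ -0.001 , -40.1978, -25.2357,   0.0695,   0.032 ,  -0.    ]), 'tool_pos': array([0.2077, 0.4822, 0.2387]), 'orientation': array([-3.1416, -0.    ,  2.7348]), 'contact_force': array([-0.5449,  1.1631, -0.3793]), 'ft_torque': array([-0.0173, -0.0109, -0.0213]), 'grasp_force': 0.0, 'width': 0.9993807081615182}
```

```bash
python3 -c "
import cv2
a=cv2.imread('pics/top0.png')[130:380,130:530];cv2.imwrite('pics/top0c.png',cv2.resize(a,None,fx=2,fy=2,interpolation=cv2.INTER_CUBIC))"
```

```text
(no output)
```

View pics/top0c.png

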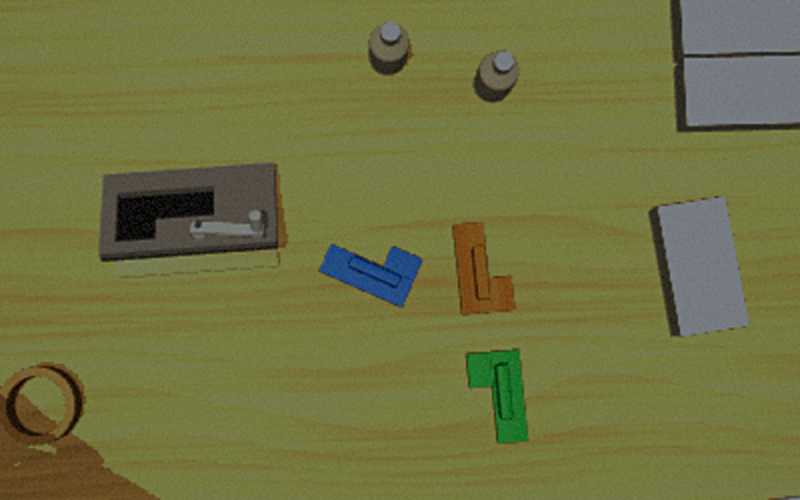

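View pics/scene0.png

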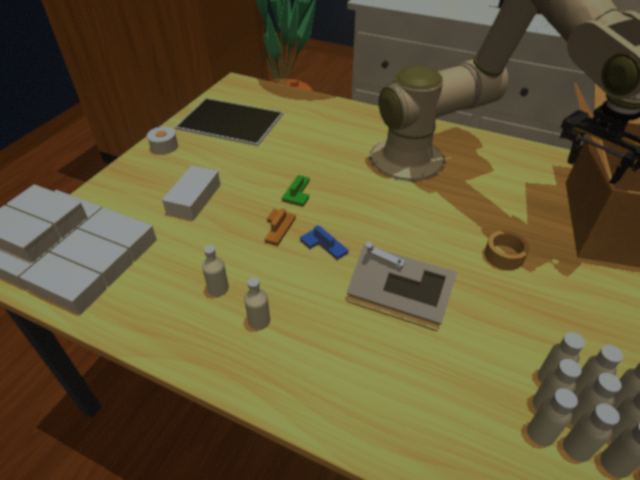

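Candidates in the top image: wooden/orange L at (371,266), blue L at (316,266) and green L at (381,327). Pale cap/bottle hits at (324,158) are false. I choose the orange one: it is wood-coloured and has the right handedness. The crop shows it with its tail pointing away from the robot and its wing on the robot's right. The keeper points right, about 90° open, with its knob near (258,239).

```bash
cat >> h.py <<'E'
from scipy.optimize import minimize
def tray_R(yaw):
    s,c=np.sin(np.radians(28)),np.cos(np.radians(28))
    return R.from_euler('z',yaw).as_matrix()@np.array([[-c,0,s],[0,-1,0],[s,0,c]]).T.T
SOLE=np.array([[-28,-52],[42,-52],[42,-7],[12,-7],[12,68],[-28,68]])/1e3
def box(x0,x1,y0,y1,z0,z1): return np.array([[x,y,z] for x in(x0,x1) for y in(y0,y1) for z in(z0,z1)])/1e3
def hullmask(c,parts,Rm,t,S=4,win=None):
    m=np.zeros((480*S,640*S),np.uint8)
    for P in parts:
        q=np.array([w2p(c,Rm@p+t) for p in P]);q=((q+.5)*S*16-8).astype(np.int32)
        cv2.fillConvexPoly(m,cv2.convexHull(q.reshape(-1,1,2)),255,shift=4)
    return cv2.resize(m,(640,480),interpolation=cv2.INTER_AREA)/255.
BLOCK=[box(-28,12,-52,68,0,16),box(12,42,-52,-7,0,16),box(-8,8,-35,35,16,44)]
def fit(c,mask,parts,Rf,z,x0):
    f=lambda p:np.abs(hullmask(c,parts,Rf(p[2]),np.array([p[0],p[1],z]))-mask).sum()
    sim=np.array([x0]*4)+np.array([[0,0,0],[.012,0,0],[0,.012,0],[0,0,.15]])
    r=minimize(f,x0,method='Nelder-Mead',options=dict(initial_simplex=sim,xatol=1e-4,fatol=.5,maxfev=150))
    return r.x,r.fun,mask.sum()
Rz=lambda a:R.from_euler('z',a).as_matrix()
def orange(im):
    h=cv2.cvtColor(im,cv2.COLOR_BGR2HSV);return h
E
python3 - <<'E'
from h import *
np.set_printoptions(precision=4,suppress=True)
for c,px in [('top',(372,266)),('scene',(276,228))]:
    im=cv2.imread(f'pics/{c}0.png');d=np.load(f'{c}0.npy');u,v=px
    rd=im[...,2].astype(float);g=im[...,1].astype(float)
    m=(g/np.maximum(rd,1)<.72)&(rd>60);mm=np.zeros_like(m);mm[v-35:v+35,u-35:u+35]=1;m&=mm
    n,l,st,_=cv2.connectedComponentsWithStats(m.astype(np.uint8));k=1+np.argmax(st[1:,4]);m=(l==k)
    print(c,'px',st[k])
    print(' block',fit(c,m.astype(float),BLOCK,Rz,0,[.46,-.214,-1.5]))
    # tray: points on plane
    V,U=np.mgrid[0:480,0:640];P=p2w(c,U,V,d)
    for it in range(3):
        pass
    sel=(np.abs(P[...,0]-.54)<.09)&(np.abs(P[...,1]-.17)<.17)&(P[...,2]>.02)&(d>0)
    Q=P[sel]
    # robust plane normal
    best=None;rng=np.random.default_rng(0)
    for i in range(300):
        a=Q[rng.choice(len(Q),3,replace=False)];nn=np.cross(a[1]-a[0],a[2]-a[0]);
        if np.linalg.norm(nn)<1e-5: continue
        nn/=np.linalg.norm(nn);nn*=np.sign(nn[2]);k=np.abs((Q-a[0])@nn)<.003
        if best is None or k.sum()>best.sum():best=k
    I=Q[best];ce=I.mean(0);nn=np.linalg.svd(I-ce)[2][2];nn*=np.sign(nn[2])
    print(' plane n',nn,'tilt',np.degrees(np.arccos(nn[2])),'az',np.arctan2(nn[1],nn[0]),ce,best.sum())
    for r in outline_of(c,'tray')[:1]:
        mk=r['pixels'];print(' outl',r['score'],mk.sum())
        cv2.imwrite(f'pics/tm_{c}.png',mk.astype(np.uint8)*255)
        top=[box(-62,62,-75,150,12,12)]
        print(' tray(top face)',fit(c,mk.astype(float),top,tray_R,.047,[.53,.2,0.03]))
    gray=im.max(2)
    z=im.copy()
    p,_,_=fit(c,mk.astype(float),top,tray_R,.047,[.53,.2,0.03])
    for poly in (np.array([[-62,-75],[62,-75],[62,150],[-62,150]])/1e3,SOLE):
        q=np.array([w2p(c,tray_R(p[2])@np.append(a,.012)+[p[0],p[1],.047]) for a in poly]);
        cv2.polylines(z,[np.round(q).astype(int)],True,(0,0,255),1)
    (u,v)=map(int,w2p(c,[.54,.17,.06]));cv2.imwrite(f'pics/tr_{c}.png',cv2.resize(z[v-60:v+60,u-75:u+75],None,fx=4,fy=4,interpolation=cv2.INTER_CUBIC))
a=cv2.imread('pics/tr_top.png');b=cv2.imread('pics/tr_scene.png')
cv2.imwrite('pics/trboth.png',cv2.resize(np.hstack([a,b]),(800,320)))
E
```

```text
top px [357 241  30  46 842]
 block (array([ 0.4618, -0.2107, -1.5011]), np.float64(86.68627450980392), np.float64(842.0))
 plane n [0.4723 0.0219 0.8811] tilt 28.218689183224498 az 0.04640455912164128 [0.5553 0.1607 0.0568] 1646
 outl 0.6 3893
 tray(top face) (array([0.5395, 0.2033, 0.0383]), np.float64(388.4039215686274), np.float64(3893.0))
scene px [266 209  29  36 602]Traceback (most recent call last):
  File "<stdin>", line 9, in <module>
  File "h.py", line 32, in fit
    r=minimize(f,x0,method='Nelder-Mead',options=dict(initial_simplex=sim,xatol=1e-4,fatol=.5,maxfev=150))
    res = _minimize_neldermead(fun, x0, args, callback, bounds=bounds,
                               **options)
    fsim[j] = func(sim[j])
              ~~~~^^^^^^^^
    fx = function(np.copy(x), *(wrapper_args + args))
  File "h.py", line 30, in <lambda>
    f=lambda p:np.abs(hullmask(c,parts,Rf(p[2]),np.array([p[0],p[1],z]))-mask).sum()
                      ~~~~~~~~^^^^^^^^^^^^^^^^^^^^^^^^^^^^^^^^^^^^^^^^^^
  File "h.py", line 25, in hullmask
    q=np.array([w2p(c,Rm@p+t) for p in P]);q=((q+.5)*S*16-8).astype(np.int32)
                ~~~^^^^^^^^^^
  File "h.py", line 5, in w2p
    K=get_calibration(c);T=np.array(K['cam_to_world']);q=np.linalg.inv(T)@np.append(P,1)
ValueError: time passes only in moves, steps and waits
```

```bash
python3 - <<'E'
s=open('h.py').read()
s=s.replace("def w2p(c,P):","from functools import lru_cache\n_gc=get_calibration\nget_calibration=lru_cache(None)(lambda c:_gc(c))\ndef w2p(c,P):",1)
open('h.py','w').write(s)
E
cat > m.py <<'E'
from h import *
np.set_printoptions(precision=4,suppress=True)
PK=(SOLE+np.array([[-3,-3],[3,-3],[3,3],[3,3],[3,3],[-3,3]])/1e3)
top=[box(-62,62,-75,150,12,12)]
for c,px in [('top',(372,266)),('scene',(276,228))]:
    im=cv2.imread(f'pics/{c}0.png');d=np.load(f'{c}0.npy');u,v=px
    if c=='scene':
        rd=im[...,2].astype(float);g=im[...,1].astype(float)
        m=(g/np.maximum(rd,1)<.72)&(rd>60);mm=np.zeros_like(m);mm[v-35:v+35,u-35:u+35]=1;m&=mm
        n,l,st,_=cv2.connectedComponentsWithStats(m.astype(np.uint8));k=1+np.argmax(st[1:,4]);m=(l==k)
        print(' block',fit(c,m.astype(float),BLOCK,Rz,0,[.462,-.211,-1.5]))
    V,U=np.mgrid[0:480,0:640];P=p2w(c,U,V,d)
    p=np.array([.5395,.2033,.038])
    for it in range(2):
        Q=(P-[p[0],p[1],.047])@tray_R(p[2])
        near=(np.abs(Q[...,0])<.1)&(np.abs(Q[...,1]-.04)<.15)
        on=near&(np.abs(Q[...,2]-.012)<.004)&(d>0)
        print(c,'plane z med',np.median(Q[on][:,2]))
        # fill: hull rectangle
        full=cv2.morphologyEx(on.astype(np.uint8),cv2.MORPH_OPEN,np.ones((2,2)))
        n,l,st,_=cv2.connectedComponentsWithStats(full);full=(l==1+np.argmax(st[1:,4])).astype(np.uint8)
        cs,_=cv2.findContours(full,cv2.RETR_EXTERNAL,cv2.CHAIN_APPROX_NONE)
        cv2.drawContours(full,cs,-1,1,-1)
        full|=(near&(np.abs(Q[...,0])<.055)&(np.abs(Q[...,1]-.037)<.105)).astype(np.uint8)
        q=fit(c,full.astype(float),top,tray_R,.047,p);print(' rect',q);p=q[0]
    # pocket: dark
    Q=(P-[p[0],p[1],.047])@tray_R(p[2])
    ray_on=near
    g=im.max(2);dark=(g<40)&(np.abs(Q[...,0])<.06)&(Q[...,1]>-.07)&(Q[...,1]<.09)
    n,l,st,_=cv2.connectedComponentsWithStats(dark.astype(np.uint8));dark=l==1+np.argmax(st[1:,4])
    rim=[np.c_[a,np.full(len(a),.012)] for a in (PK[[0,1,2]],)]
    parts=[box(-31,15,-55,71,12,12),box(12,45,-55,-4,12,12)]
    print(' pocket rim',dark.sum(),fit(c,dark.astype(float),parts,tray_R,.047,p))
    parts=[x-[0,0,.012] for x in parts]
    print(' pocket floor',fit(c,dark.astype(float),parts,tray_R,.047,p))
    z=cv2.resize(im,None,fx=4,fy=4,interpolation=cv2.INTER_CUBIC)
    for poly,h,col in ((np.array([[-62,-75],[62,-75],[62,150],[-62,150]])/1e3,.012,(0,0,255)),(PK,.012,(0,255,0)),(PK,0,(255,255,0))):
        q=np.array([w2p(c,tray_R(p[2])@np.append(a,h)+[p[0],p[1],.047]) for a in poly])
        cv2.polylines(z,[np.round((q+.5)*4-.5).astype(int)],True,col,1)
    u,v=(w2p(c,[.54,.17,.06])*4).astype(int);cv2.imwrite(f'pics/tr_{c}.png',z[v-220:v+220,u-260:u+260])
a=cv2.imread('pics/tr_top.png');b=cv2.imread('pics/tr_scene.png')
o=np.hstack([a,b]);o=np.clip(o*1.8,0,255).astype(np.uint8);cv2.imwrite('pics/trboth.png',cv2.resize(o,(800,338)))
E
python3 m.py
```

```text
top plane z med 0.013776909441940245
 rect (array([ 0.5242,  0.2014, -0.157 ]), np.float64(1505.2274509803922), np.float64(4316.0))
top plane z med 0.012419680065276464
 rect (array([ 0.5105,  0.2015, -0.3519]), np.float64(1352.878431372549), np.float64(4633.0))
 pocket rim 642 (array([0.5431, 0.2041, 0.0987]), np.float64(281.8588235294117), np.float64(642.0))
 pocket floor (array([0.5503, 0.2061, 0.0852]), np.float64(272.8941176470588), np.float64(642.0))
 block (array([ 0.4594, -0.212 , -1.4119]), np.float64(164.4470588235294), np.float64(602.0))
scene plane z med 0.014145940265530168
 rect (array([0.5325, 0.1984, 0.016 ]), np.float64(822.9686274509804), np.float64(4268.0))
scene plane z med 0.013033926598179155
 rect (array([ 0.5304,  0.1948, -0.056 ]), np.float64(1038.2235294117645), np.float64(3980.0))
 pocket rim 1 (array([-0.4999,  0.1878,  3.6773]), np.float64(10.850980392156861), np.float64(1.0))
 pocket floor (array([-0.793 , -0.6692,  4.3693]), np.float64(7.650980392156862), np.float64(1.0))
```

View pics/trboth.png

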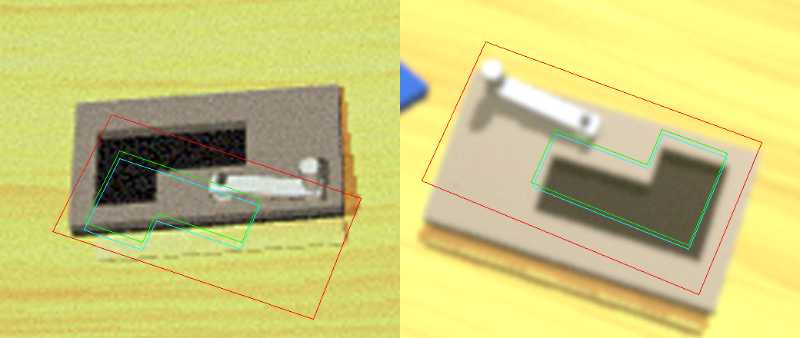

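```bash
cat > m.py <<'E'
from h import *
np.set_printoptions(precision=4,suppress=True)
PK=(SOLE+np.array([[-3,-3],[3,-3],[3,3],[3,3],[3,3],[-3,3]])/1e3)
top=[box(-62,62,-75,150,12,12)]
rim=[box(-31,15,-55,71,12,12),box(12,45,-55,-4,12,12)];flo=[x-[0,0,.012] for x in rim]
T3=lambda p:np.array([p[0],p[1],.047])
def nm(f,x0):
    sim=np.array([x0]*4)+np.array([[0,0,0],[.01,0,0],[0,.01,0],[0,0,.08]])
    r=minimize(f,x0,method='Nelder-Mead',options=dict(initial_simplex=sim,xatol=1e-4,fatol=.3,maxfev=150));return r.x,r.fun
outs=[]
for c,mn in [('top',45),('scene',60)]:
    im=cv2.imread(f'pics/{c}0.png');b=cv2.GaussianBlur(im,(3,3),0);hsv=cv2.cvtColor(b,cv2.COLOR_BGR2HSV)
    p=np.array([.5395,.2033,.038])
    reg=cv2.dilate((hullmask(c,top,tray_R(p[2]),T3(p))>0).astype(np.uint8),np.ones((9,9)))
    inn=cv2.erode((hullmask(c,top,tray_R(p[2]),T3(p))>.9).astype(np.uint8),np.ones((9,9)))
    bg=hsv[...,1].astype(float);thr,_=cv2.threshold(hsv[...,1][reg>0].reshape(-1,1),0,255,cv2.THRESH_OTSU)
    gray=b.max(2)
    m=((bg<thr)&(gray>mn)&(reg>0))|(inn>0)
    n,l,st,_=cv2.connectedComponentsWithStats(m.astype(np.uint8));m=l==1+np.argmax(st[1:,4])
    q,e=nm(lambda p:np.abs(hullmask(c,top,tray_R(p[2]),T3(p))-m).sum(),p);print(c,thr,'rect',q,e,m.sum())
    t2,_=cv2.threshold(gray[inn>0].reshape(-1,1),0,255,cv2.THRESH_OTSU)
    dk=(gray<t2)&(inn>0);n,l,st,_=cv2.connectedComponentsWithStats(dk.astype(np.uint8));dk=l==1+np.argmax(st[1:,4])
    q2,e2=nm(lambda p:np.abs(np.minimum(hullmask(c,rim,tray_R(p[2]),T3(p)),hullmask(c,flo,tray_R(p[2]),T3(p)))-dk).sum(),q)
    q3,e3=nm(lambda p:np.abs(hullmask(c,rim,tray_R(p[2]),T3(p))-dk).sum(),q)
    print(t2,'floor',q2,e2,'rim',q3,e3,dk.sum())
    z=cv2.resize(im,None,fx=4,fy=4,interpolation=cv2.INTER_CUBIC);p=(q+q2)/2
    for poly,h,col in ((np.array([[-62,-75],[62,-75],[62,150],[-62,150]])/1e3,.012,(0,0,255)),(PK,.012,(0,255,0)),(PK,0,(255,255,0))):
        a=np.array([w2p(c,tray_R(p[2])@np.append(a,h)+T3(p)) for a in poly])
        cv2.polylines(z,[np.round((a+.5)*4-.5).astype(int)],True,col,1)
    u,v=(w2p(c,[.54,.17,.06])*4).astype(int);outs.append(z[v-200:v+200,u-260:u+260])
    # block
    u,v=w2p(c,[.46,-.212,.02]).astype(int);rd=im[...,2].astype(float);g=im[...,1].astype(float);bl=im[...,0].astype(float)
    z=cv2.resize(im,None,fx=4,fy=4,interpolation=cv2.INTER_CUBIC)
    m=(g/np.maximum(rd,1)<.8)&(rd>40);w=np.zeros_like(m);w[v-32:v+32,u-24:u+24]=1;m&=w
    n,l,st,_=cv2.connectedComponentsWithStats(m.astype(np.uint8));m=l==1+np.argmax(st[1:,4])
    q,e=nm(lambda p:np.abs(hullmask(c,BLOCK,Rz(p[2]),np.array([p[0],p[1],0]))-m).sum(),[.461,-.211,-1.47]);print('block',q,e,m.sum())
    for poly,h in ((SOLE,.016),(np.array([[-8,-35],[8,-35],[8,35],[-8,35]])/1e3,.044)):
        a=np.array([w2p(c,Rz(q[2])@np.append(a,h)+[q[0],q[1],0]) for a in poly])
        cv2.polylines(z,[np.round((a+.5)*4-.5).astype(int)],True,(255,0,0),1)
    outs.append(z[v*4-200:v*4+200,u*4-120:u*4+120])
o=np.hstack(outs);o=np.clip(o*1.8,0,255).astype(np.uint8);cv2.imwrite('pics/t2.png',cv2.resize(np.vstack([np.hstack(outs[:2]),np.hstack(outs[2:])]),(570,600)))
E
python3 m.py
```

```text
top 78.0 rect [0.5442 0.2036 0.0512] 162.55686274509804 3601
52.0 floor [0.5487 0.2046 0.0487] 57.254901960784316 rim [0.5451 0.2037 0.0748] 96.97254901960784 831
block [ 0.4618 -0.2106 -1.5044] 52.94901960784314 882
scene 87.0 rect [0.5494 0.2034 0.0397] 141.1607843137255 5289
87.0 floor [0.5464 0.2023 0.0497] 59.733333333333334 rim [0.5479 0.2031 0.0428] 63.29411764705881 1364
block [ 0.461  -0.211  -1.4699] 95.53333333333335 681
```

View pics/t2.png

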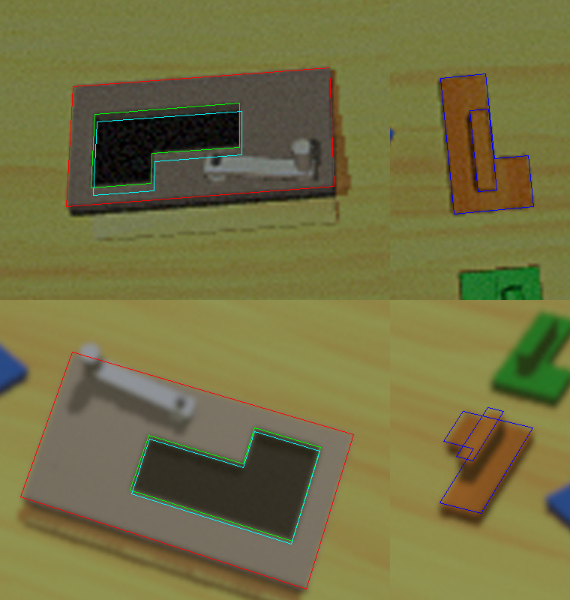

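Overlays fit well: tray at (0.547, 0.2035, yaw 0.048), block at (0.462, −0.211, yaw −1.50). The top crop shows the wooden block under the blue outline at about (371,266). Now to plan moves.

```bash
cat > pl.py <<'E'
from h import *
np.set_printoptions(precision=4,suppress=True)
GT=np.array([[0,-1,0],[-1,0,0],[0,0,-1.]])
TP=np.array([.547,.2035,.047]);TR=tray_R(.048)
def cur():
    s=state();return np.array(s['tool_pos']),R.from_euler('xyz',s['orientation']).as_matrix(),s
def rows(p,Rm,N,p0=None,R0=None):
    if p0 is None:p0,R0,_=cur()
    w=R.from_matrix(R0.T@Rm).as_rotvec()/N;E=R.from_rotvec(w).as_matrix()
    d=np.linalg.solve(sum(np.linalg.matrix_power(E,k) for k in range(N)),R0.T@(p-p0))
    print(N,'rows: shift',np.round(d/.6,4),'turn',np.round(w/.1,3),'mm/row',np.linalg.norm(d)*1e3)
E
python3 - <<'E'
from pl import *
B=Rz(-1.502);bp=np.array([.4618,-.2107,0])
rows(bp+[0,0,.14],B@GT,24)
E
```

```text
24 rows: shift [-0.0262 -0.0446  0.0069] turn [-0.    -0.    -0.198] mm/row 31.311279994043282
```

Emit:
servo_tool:
  plan: "0.6 -0.026 -0.0445 0.007 0 0 -0.2;0.6 -0.026 -0.0445 0.007 0 0 -0.2;0.6 -0.026 -0.0445 0.007 0 0 -0.2;0.6 -0.026 -0.0445 0.007 0 0 -0.2;0.6 -0.026 -0.0445 0.007 0 0 -0.2;0.6 -0.026 -0.0445 0.007 0 0 -0.2;0.6 -0.026 -0.0445 0.007 0 0 -0.2;0.6 -0.026 -0.0445 0.007 0 0 -0.2"

```text
clock: 1.32
tool_pos: [0.2548, 0.2383, 0.205]
orientation: [3.141, 0.001, 2.896]
contact_force: [0.4, 0.1, 0.5]
width: 0.602
grasp_force: 0.0
```

Emit:
servo_tool:
  plan: "0.6 -0.026 -0.0445 0.007 0 0 -0.2;0.6 -0.026 -0.0445 0.007 0 0 -0.2;0.6 -0.026 -0.0445 0.007 0 0 -0.2;0.6 -0.026 -0.0445 0.007 0 0 -0.2;0.6 -0.026 -0.0445 0.007 0 0 -0.2;0.6 -0.026 -0.0445 0.007 0 0 -0.2;0.6 -0.026 -0.0445 0.007 0 0 -0.2;0.6 -0.026 -0.0445 0.007 0 0 -0.2"

```text
clock: 1.98
tool_pos: [0.3404, 0.0059, 0.1716]
orientation: [-3.141, 0.001, 3.055]
contact_force: [0.4, -0.4, 0.2]
width: 0.599
grasp_force: 0.0
```

Emit:
servo_tool:
  plan: "0.6 -0.026 -0.0445 0.007 0 0 -0.2;0.6 -0.026 -0.0445 0.007 0 0 -0.2;0.6 -0.026 -0.0445 0.007 0 0 -0.2;0.6 -0.026 -0.0445 0.007 0 0 -0.2;0.6 -0.026 -0.0445 0.007 0 0 -0.2;0.6 -0.026 -0.0445 0.007 0 0 -0.2;0.6 -0.026 -0.0445 0.007 0 0 -0.2;0.6 0 0 0 0 0 0"

```text
clock: 2.65
tool_pos: [0.4458, -0.1858, 0.1413]
orientation: [-3.141, 0.001, -3.09]
contact_force: [0.7, 0.6, -0.8]
width: 0.603
grasp_force: 0.0
```

```bash
python3 - <<'E'
from pl import *
B=Rz(-1.502);bp=np.array([.4618,-.2107,0])
p,Rm,s=cur();print(p,s['orientation'],s['joints'],s['clock'])
rows(bp+[0,0,.021],B@GT,8)
E
```

```text
[ 0.4458 -0.1858  0.1413] [-3.1406  0.0006 -3.0899] [-0.6378  0.3259  1.7543 -0.0004  1.0602 -2.2601] 2.65
8 rows: shift [-0.003  -0.0054  0.0251] turn [-0.001  0.001 -0.021] mm/row 15.487863860543971
```

Emit:
servo_tool:
  plan: "0.6 -0.008 -0.0144 0.02 0 0 -0.055;0.6 -0.008 -0.0144 0.02 0 0 -0.055;0.6 -0.008 -0.0144 0.02 0 0 -0.055;0.6 0 0 0.03 0 0 0;0.6 0 0 0.03 0 0 0;0.6 0 0 0.025 0 0 0;0.6 0 0 0.015 0 0 0;0.6 0 0 0 0 0 0"
  squeeze: 30

```text
clock: 3.32
tool_pos: [0.4593, -0.2063, 0.0448]
orientation: [3.14, -0.002, -3.072]
contact_force: [-0.6, -0.0, 0.4]
width: 0.602
grasp_force: 0.0
```

```bash
python3 - <<'E'
from pl import *
B=Rz(-1.502);bp=np.array([.4618,-.2107,0])
p,Rm,s=cur();print(p,s['orientation'])
rows(bp+[0,0,.021],B@GT,1)
im,d=read_camera('top');u,v=w2p('top',[.46,-.21,.03]).astype(int);im2,_=read_camera('scene');a,b=w2p('scene',[.46,-.21,.03]).astype(int)
f=lambda i,u,v:cv2.resize(i[v-45:v+45,u-45:u+45],(400,400),interpolation=cv2.INTER_CUBIC)
cv2.imwrite('pics/g1.png',np.hstack([f(im,u,v),f(im2,a,b)]))
E
```

```text
[ 0.4593 -0.2063  0.0448] [ 3.1396 -0.0022 -3.0719]
1 rows: shift [-0.0037 -0.0076  0.0396] turn [ 0.02  -0.022  0.009] mm/row 24.276705399628202
```

View pics/g1.png

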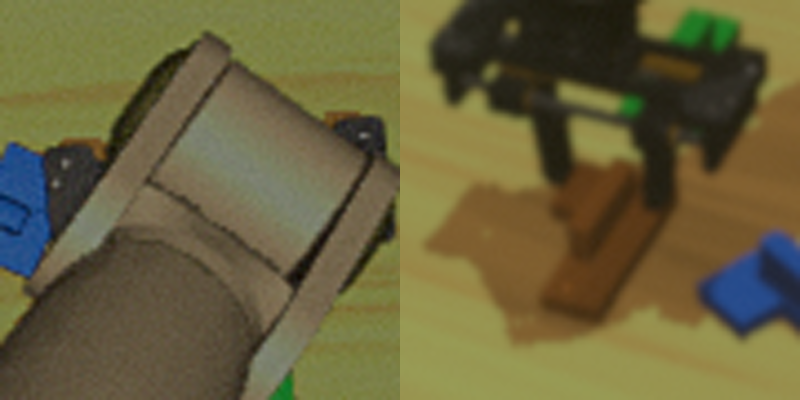

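The crop shows the fingers straddling the block's ridge, around (600,200) in the right half. The planned step was simply short in z, so I finish the descent and grip.

Emit:
servo_tool:
  plan: "0.6 -0.0037 -0.0076 0.01 0.02 -0.02 0;0.6 0 0 0.015 0 0 0;0.6 0 0 0.0145 0 0 0;0 0 0 0 0 0 0;0 0 0 0 0 0 0;0 0 0 0 0 0 0;0 0 0 0 0 0 0;0 0 0 0 0 0 0"
  squeeze: 30

```text
clock: 4.08
tool_pos: [0.4628, -0.2116, 0.0227]
orientation: [-3.139, 0.002, -3.072]
contact_force: [1.0, -0.3, 0.1]
width: 0.25
grasp_force: 0.0
```

Emit:
servo_tool:
  plan: "0 0 0 0 0 0 0;0 0 0 0 0 0 0;0 0 0 -0.01 0 0 0;0 0 0 -0.03 0 0 0;0 0 0 -0.05 0 0 0;0 0 0 -0.06 0 0 0;0 0 0 -0.06 0 0 0;0 0 0 -0.04 0 0 0"

```text
clock: 4.75
tool_pos: [0.4626, -0.2114, 0.1761]
orientation: [-3.137, 0.005, -3.072]
contact_force: [0.9, -1.6, -0.3]
width: 0.18
grasp_force: 30.0
```

```bash
python3 - <<'E'
from pl import *
p,Rm,s=cur();print(p,s['orientation'],s['width'],s['grasp_force'],s['joints'])
rows(TP+TR@[0,0,.021]+TR@[0,0,.07]+[0,0,.06],TR@GT,32)
E
```

```text
[ 0.4626 -0.2114  0.1761] [-3.1373  0.0045 -3.0718] 0.1799838444693613 29.998510451987386 [-0.6592  0.3331  1.6418 -0.0002  1.1604 -2.2997]
32 rows: shift [ 0.01    0.0228 -0.0055] turn [0.119 0.124 0.486] mm/row 15.281376990698222
```

Emit:
servo_tool:
  plan: "0 0.0133 0.0304 -0.0073 0.159 0.165 0.648;0 0.0133 0.0304 -0.0073 0.159 0.165 0.648;0 0.0133 0.0304 -0.0073 0.159 0.165 0.648;0 0.0133 0.0304 -0.0073 0.159 0.165 0.648;0 0.0133 0.0304 -0.0073 0.159 0.165 0.648;0 0.0133 0.0304 -0.0073 0.159 0.165 0.648;0 0.0133 0.0304 -0.0073 0.159 0.165 0.648;0 0.0133 0.0304 -0.0073 0.159 0.165 0.648"

```text
clock: 5.42
tool_pos: [0.4239, -0.0562, 0.2013]
orientation: [-2.984, -0.09, 2.681]
contact_force: [0.1, -0.7, -1.8]
width: 0.179
grasp_force: 30.0
```

Emit:
servo_tool:
  plan: "0 0.0133 0.0304 -0.0073 0.159 0.165 0.648;0 0.0133 0.0304 -0.0073 0.159 0.165 0.648;0 0.0133 0.0304 -0.0073 0.159 0.165 0.648;0 0.0133 0.0304 -0.0073 0.159 0.165 0.648;0 0.0133 0.0304 -0.0073 0.159 0.165 0.648;0 0.0133 0.0304 -0.0073 0.159 0.165 0.648;0 0.0133 0.0304 -0.0073 0.159 0.165 0.648;0 0.0133 0.0304 -0.0073 0.159 0.165 0.648"

```text
clock: 6.08
tool_pos: [0.4707, 0.0981, 0.2075]
orientation: [-2.804, -0.092, 2.144]
contact_force: [1.4, -1.0, -2.3]
width: 0.172
grasp_force: 30.0
```

```bash
python3 - <<'E'
from pl import *
p,Rm,s=cur();print(p,s['orientation'],s['width'],s['grasp_force'],s['joints'])
rows(TP+TR@[0,0,.021]+TR@[0,0,.07]+[0,0,.03],TR@GT,8)
E
```

```text
[0.4707 0.0981 0.2075] [-2.8038 -0.0916  2.1444] 0.17231956771187534 29.99625845812261 [ 0.0153  0.4388  1.4415 -0.1026  1.5959 -0.5592]
8 rows: shift [ 0.0122  0.0331 -0.0021] turn [0.154 0.161 0.647] mm/row 21.236061911458258
```

Emit:
servo_tool:
  plan: "0 0.0122 0.0331 -0.0021 0.154 0.161 0.647;0 0.0122 0.0331 -0.0021 0.154 0.161 0.647;0 0.0122 0.0331 -0.0021 0.154 0.161 0.647;0 0.0122 0.0331 -0.0021 0.154 0.161 0.647;0 0.0122 0.0331 -0.0021 0.154 0.161 0.647;0 0.0122 0.0331 -0.0021 0.154 0.161 0.647;0 0.0122 0.0331 -0.0021 0.154 0.161 0.647;0 0.0122 0.0331 -0.0021 0.154 0.161 0.647"

```text
clock: 6.75
tool_pos: [0.5897, 0.2053, 0.157]
orientation: [-2.653, 0.0, 1.619]
contact_force: [0.0, -0.7, -1.7]
width: 0.178
grasp_force: 30.0
```

```bash
python3 - <<'E'
from pl import *
p,Rm,s=cur();print(p,s['orientation'],s['width'],s['grasp_force'],s['joints'])
rows(TP+TR@[0,0,.021]+TR@[0,0,.045],TR@GT,8)
E
```

```text
[0.5897 0.2053 0.157 ] [-2.6528  0.0002  1.6188] 0.17812298401485802 29.99640395399183 [0.1318 0.8906 0.8393 0.0413 1.8987 0.0874]
8 rows: shift [0.0001 0.0029 0.0107] turn [-0.  0. -0.] mm/row 6.628883006686911
```

Emit:
servo_tool:
  plan: "0 0 0.003 0.0107 0 0 0;0 0 0.003 0.0107 0 0 0;0 0 0.003 0.0107 0 0 0;0 0 0.003 0.0107 0 0 0;0 0 0.003 0.0107 0 0 0;0 0 0.003 0.0107 0 0 0;0 0 0.003 0.0107 0 0 0;0 0 0.003 0.0107 0 0 0"

```text
clock: 7.42
tool_pos: [0.5776, 0.2039, 0.1046]
orientation: [-2.654, -0.001, 1.621]
contact_force: [0.2, 1.0, -0.8]
width: 0.175
grasp_force: 30.0
```

```bash
python3 - <<'E'
from pl import *
p,Rm,s=cur();print(p,s['orientation'],(p-TP)@TR*1e3, s['width'])
im,_=read_camera('scene');cv2.imwrite('pics/s2.png',im)
PK=(SOLE+np.array([[-3,-3],[3,-3],[3,3],[3,3],[3,3],[-3,3]])/1e3)
z=cv2.resize(im,None,fx=5,fy=5,interpolation=cv2.INTER_CUBIC)
bt=p-Rm@np.array([0,0,-.021]); Bm=Rm@GT.T; bp=p-Bm@np.array([0,0,.021])
for poly,h,col,RR,t in ((PK,.012,(0,255,0),TR,TP),(SOLE,.0,(255,0,0),Bm,bp),(SOLE,.016,(0,0,255),Bm,bp)):
    a=np.array([w2p('scene',RR@np.append(q,h)+t) for q in poly])
    cv2.polylines(z,[np.round((a+.5)*5-.5).astype(int)],True,col,1)
u,v=(w2p('scene',[.55,.18,.07])*5).astype(int);cv2.imwrite('pics/s2c.png',np.clip(z[v-300:v+300,u-400:u+400]*1.6,0,255).astype(np.uint8))
E
```

```text
[0.5776 0.2039 0.1046] [-2.6538 -0.0007  1.6214] [ 0.0084  1.1137 65.2032] 0.1751397870037275
```

View pics/s2c.png

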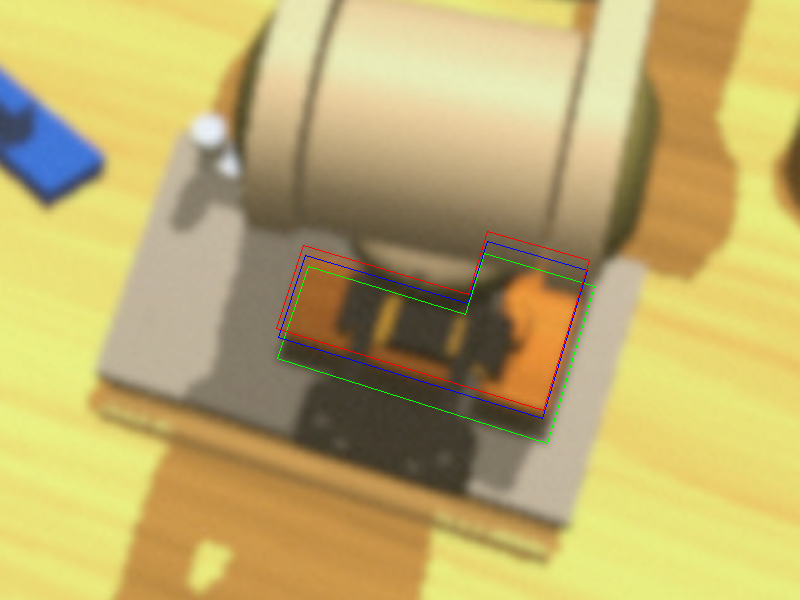

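The image shows the block above the pocket with wing and outline matching the prediction (wing near (545,330)). The knob at (208,130) is clear of it. Descending.

Emit:
servo_tool:
  plan: "0 0 0 0.0125 0 0 0;0 0 0 0.0125 0 0 0;0 0 0 0.0125 0 0 0;0 0 0 0.01 0 0 0;0 0 0 0.005 0 0 0;0 0 0 0.003 0 0 0;0 0 0 0.003 0 0 0;0 0 0 0 0 0 0"

```text
clock: 8.13
tool_pos: [0.5614, 0.2031, 0.0738]
orientation: [-2.654, -0.001, 1.621]
contact_force: [-0.3, 0.5, -1.2]
width: 0.179
grasp_force: 30.0
```

```bash
cat > chk.py <<'E'
from pl import *
p,Rm,s=cur();print('tray-frame TCP mm',(p-TP)@TR*1e3,'F tray',np.array(s['contact_force'])@TR,'M',np.array(s['ft_torque'])@TR,s['width'],s['clock'],R.from_matrix(Rm.T@TR@GT).as_rotvec())
E
python3 chk.py
```

```text
tray-frame TCP mm [-0.0637  1.0557 30.4235] F tray [-0.2967 -0.5557 -1.2432] M [ 0.0972  0.249  -0.0244] 0.17877884848966227 8.1333 [0.0007 0.0006 0.0026]
```

Emit:
servo_tool:
  plan: "0 0 0 0.003 0 0 0;0 0 0 0.003 0 0 0;0 0 0 0.003 0 0 0;0 0 0 0.003 0 0 0;0 0 0 0.0015 0 0 0;0 0 0 0.0015 0 0 0;0 0 0 0 0 0 0;0 0 0 0 0 0 0"

```text
clock: 8.8
tool_pos: [0.558, 0.203, 0.0672]
orientation: [-2.656, -0.001, 1.621]
contact_force: [3.3, -0.7, 6.4]
width: 0.177
grasp_force: 30.0
```

```bash
python3 chk.py
```

```text
tray-frame TCP mm [-0.183   1.0742 22.9979] F tray [0.1277 0.8684 7.1853] M [-0.0277 -0.0184 -0.0532] 0.1767180115675905 8.8 [0.0033 0.0003 0.0026]
```

Emit:
servo_tool:
  plan: "0 0 0 0.001 0 0 0;0 0 0 0 0 0 0;0.45 0 0 0 0 0 0;0.45 0 0 0 0 0 0;0.45 0 0 0 0 0 0;0.45 0 0 0 0 0 0;0.45 0 0 -0.02 0 0 0;0.45 0 0 -0.04 0 0 0"

```text
clock: 9.47
tool_pos: [0.5722, 0.2037, 0.0955]
orientation: [-2.648, -0.0, 1.622]
contact_force: [0.2, -0.2, -0.4]
width: 0.444
grasp_force: 0.0
```

Emit:
servo_tool:
  plan: "0.45 0 0 -0.05 0 0 0;0.45 0 0 -0.05 0 0 0;0.45 0 0 -0.05 0 0 0;0.45 0.03 -0.05 -0.03 0 0 0;0.45 0.03 -0.05 -0.03 0 0 0;0.45 0.03 -0.05 -0.03 0 0 0;0.45 0.03 -0.05 0 0 0 0;0.45 0 0 0 0 0 0"

```text
clock: 10.13
tool_pos: [0.5288, 0.2768, 0.2852]
orientation: [-2.659, -0.003, 1.626]
contact_force: [-0.1, 0.3, 1.2]
width: 0.45
grasp_force: 0.0
```

```bash
cat > look.py <<'E'
import sys
from pl import *
o=[]
for c in ('scene','top'):
    im,d=read_camera(c);cv2.imwrite(f'pics/{sys.argv[1]}_{c}.png',im);np.save('d_%s.npy'%c,d)
    for n in ('keeper_knob','block'):
        for r in place_of(c,n)[:2]:
            px=r['position'];h=.060 if n=='keeper_knob' else 0
            # intersect ray with tray plane z=h
            a=p2w(c,px[0],px[1],.1);b=p2w(c,px[0],px[1],1.);qa=(a-TP)@TR;qb=(b-TP)@TR
            t=(h-qa[2])/(qb[2]-qa[2]);q=(qa+t*(qb-qa))*1e3
            print(c,n,round(r['score'],2),np.round(px,1),'tray mm',q, 'ang',np.arctan2(q[1]-53,42-q[0]),'r',np.hypot(q[1]-53,q[0]-42))
    z=cv2.resize(im,None,fx=4,fy=4,interpolation=cv2.INTER_CUBIC)
    for poly,h,col in ((SOLE,.016,(0,0,255)),(np.array([[-8,-35],[8,-35],[8,35],[-8,35]])/1e3,.044,(255,0,0))):
        a=np.array([w2p(c,TR@np.append(q,h)+TP) for q in poly]);cv2.polylines(z,[np.round((a+.5)*4-.5).astype(int)],True,col,1)
    u,v=(w2p(c,[.55,.17,.06])*4).astype(int);o.append(z[v-230:v+230,u-240:u+240])
cv2.imwrite(f'pics/{sys.argv[1]}.png',cv2.resize(np.clip(np.hstack(o)*1.6,0,255).astype(np.uint8),(800,383)))
E
python3 chk.py; python3 look.py s3
```

```text
tray-frame TCP mm [124.8193 -74.109  203.4621] F tray [ 0.5992 -0.3489  1.0021] M [ 0.0386  0.1407 -0.0016] 0.450127077959815 10.1333 [0.0062 0.0008 0.0076]
scene keeper_knob 0.77 [366.3 244.5] tray mm [ 48.9582 132.5707  60.    ] ang 1.6580215891746286 r 79.87433761621527
scene keeper_knob 0.74 [502.9 257.1] tray mm [ 106.489  -157.9743   60.    ] ang -1.8674487547509808 r 220.61052110687555
scene block 0.85 [417.1 287.1] tray mm [ 1.8305 -0.6484  0.    ] ang -0.9280926873003397 r 67.02049128507338
scene block 0.77 [298.3 192.9] tray mm [149.1983 358.1422   0.    ] ang 1.9086341071103958 r 323.42426301980026
top keeper_knob 0.5 [258.3 241.2] tray mm [ 64.706  130.4463  60.    ] ang 1.855987571144317 r 80.70617756396733
top block 0.94 [382.6 324. ] tray mm [283.7439 412.0155   0.    ] ang 2.1634131005839543 r 432.81891901201783
top block 0.7 [316.8 267.3] tray mm [115.5878 269.2721   0.    ] ang 1.8987640217691424 r 228.4486940298981
```

View pics/s3.png

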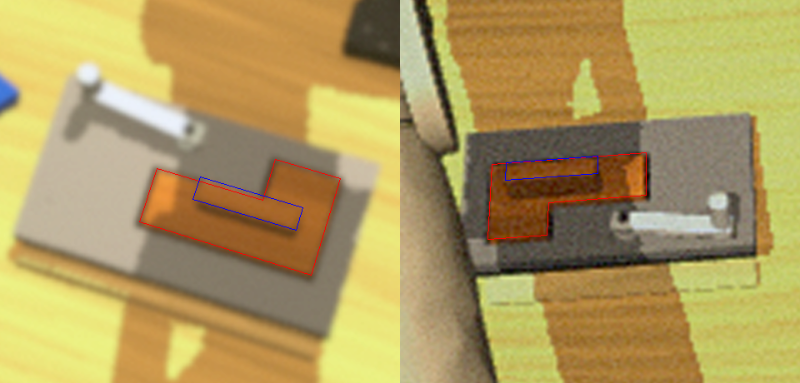

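The block is seated: its outline coincides with the sole overlay in both views. The keeper is still open, with its knob at about (89,74) in the left half and (718,200) in the right. I get the knob from depth.

```bash
python3 - <<'E'
from pl import *
V,U=np.mgrid[0:480,0:640]
for c in('scene','top'):
    d=np.load(f'd_{c}.npy');Q=(p2w(c,U,V,d)-TP)@TR*1e3
    m=(d>0)&(Q[...,2]>45)&(Q[...,2]<75)&(np.hypot(Q[...,0]-42,Q[...,1]-53)<110)&(Q[...,1]>60)
    print(c,m.sum(),np.median(Q[m],0),Q[m].min(0),Q[m].max(0))
    m=(d>0)&(Q[...,2]>22)&(Q[...,2]<36)&(np.hypot(Q[...,0]-42,Q[...,1]-53)<90)&(Q[...,1]>50)&(Q[...,0]>15)
    X=Q[m][:,:2];print(' arm',m.sum(),np.polyfit(X[:,1],X[:,0],1))
E
```

```text
scene 44 [ 50.1548 127.4262  58.5786] [ 43.583  119.3532  47.5478] [ 59.6361 134.3684  61.9122]
 arm 236 [ 0.1218 34.4281]
top 48 [ 55.9564 127.4237  58.952 ] [ 45.0833 120.0059  45.7855] [ 63.1355 134.7357  64.3781]
 arm 198 [ 0.1424 37.1644]
```

```bash
python3 - <<'E'
from pl import *
rows(TP+TR@[.0516,.1274,.095],TR@GT,8)
E
```

```text
8 rows: shift [-0.0411  0.014   0.0218] turn [-0.002  0.001  0.002] mm/row 29.17847665957661
```

Emit:
servo_tool:
  plan: "0.6 -0.041 0.014 0.0218 0 0 0;0.6 -0.041 0.014 0.0218 0 0 0;0.6 -0.041 0.014 0.0218 0 0 0;0.6 -0.041 0.014 0.0218 0 0 0;0.6 -0.041 0.014 0.0218 0 0 0;0.6 -0.041 0.014 0.0218 0 0 0;0.6 -0.041 0.014 0.0218 0 0 0;0.6 -0.041 0.014 0.0218 0 0 0"

```text
clock: 11.1
tool_pos: [0.5521, 0.0757, 0.1551]
orientation: [-2.652, -0.001, 1.62]
contact_force: [0.9, 0.2, 0.6]
width: 0.598
grasp_force: 0.0
```

```bash
python3 chk.py; python3 -c "
from pl import *
rows(TP+TR@[.0516,.1274,.035],TR@GT,5)"
```

```text
tray-frame TCP mm [ 51.6959 127.9049  94.9236] F tray [-0.5573 -0.1941  0.9488] M [ 0.0755  0.1634 -0.0099] 0.5976272113483367 11.1 [-0.0007  0.      0.0018]
5 rows: shift [0.0002 0.     0.02  ] turn [-0.001  0.     0.004] mm/row 11.985165833925727
```

Emit:
servo_tool:
  plan: "0.6 0 0 0.02 0 0 0;0.6 0 0 0.02 0 0 0;0.6 0 0 0.02 0 0 0;0.6 0 0 0.02 0 0 0;0.6 0 0 0.02 0 0 0;0 0 0 0 0 0 0;0 0 0 0 0 0 0;0 0 0 0 0 0 0"
  squeeze: 12

```text
clock: 11.77
tool_pos: [0.5244, 0.0759, 0.1039]
orientation: [-2.654, -0.001, 1.621]
contact_force: [-0.4, -0.1, -0.1]
width: 0.396
grasp_force: 0.0
```

Emit:
servo_tool:
  plan: "0 0 0 0 0 0 0;0 0 0 0 0 0 0;0 0 0 0 0 0 0;0 0 0 0 0 0 0;0 0 0 0 0 0 0;0 0 0 0 0 0 0;0 0 0 0 0 0 0;0 0 0 0 0 0 0"

```text
clock: 12.43
tool_pos: [0.5241, 0.0762, 0.1039]
orientation: [-2.654, -0.001, 1.621]
contact_force: [2.9, -0.5, 2.5]
width: 0.177
grasp_force: 12.0
```

```bash
python3 chk.py; python3 -c "
from pl import *
# arc: tool x=-tray y, tool y=-tray x
A=np.linspace(1.70,-.02,25);X=42-75*np.cos(A);Y=53+75*np.sin(A)
for i in range(24): print(np.round([-(Y[i+1]-Y[i])/600,-(X[i+1]-X[i])/600],4),end=' ')"
```

```text
tray-frame TCP mm [ 52.3074 126.0464  36.6236] F tray [-1.3634  0.6465  3.5428] M [ 0.0996  0.3046 -0.0952] 0.17681381185962983 12.4333 [0.0015 0.0007 0.0025]
[-0.0008  0.0089] [-0.0002  0.009 ] [0.0004 0.0089] [0.0011 0.0089] [0.0017 0.0088] [0.0023 0.0086] [0.003  0.0085] [0.0036 0.0082] [0.0041 0.0079] [0.0047 0.0076] [0.0052 0.0073] [0.0057 0.0069] [0.0062 0.0065] [0.0067 0.006 ] [0.0071 0.0055] [0.0074 0.005 ] [0.0078 0.0044] [0.0081 0.0039] [0.0083 0.0033] [0.0085 0.0027] [0.0087 0.002 ] [0.0088 0.0014] [0.0089 0.0008] [0.009  0.0001]
```

Emit:
servo_tool:
  plan: "0 -0.0008 0.0089 0 0 0 0;0 -0.0002 0.009 0 0 0 0;0 0.0004 0.0089 0 0 0 0;0 0.0011 0.0089 0 0 0 0;0 0.0017 0.0088 0 0 0 0;0 0.0023 0.0086 0 0 0 0;0 0.003 0.0085 0 0 0 0;0 0.0036 0.0082 0 0 0 0"

```text
clock: 13.1
tool_pos: [0.5609, 0.085, 0.0837]
orientation: [-2.653, -0.001, 1.621]
contact_force: [-1.3, -0.5, 5.2]
width: 0.178
grasp_force: 12.0
```

```bash
python3 chk.py
```

```text
tray-frame TCP mm [  9.9896 119.062   36.2581] F tray [3.5889 0.4063 3.9643] M [ 0.1498 -0.3458  0.1242] 0.1778781874570252 13.1 [0.0005 0.0006 0.0026]
```

Emit:
servo_tool:
  plan: "0 0.0041 0.0079 0 0 0 0;0 0.0047 0.0076 0 0 0 0;0 0.0052 0.0073 0 0 0 0;0 0.0057 0.0069 0 0 0 0;0 0.0062 0.0065 0 0 0 0;0 0.0067 0.006 0 0 0 0;0 0.0071 0.0055 0 0 0 0;0 0.0074 0.005 0 0 0 0"

```text
clock: 13.77
tool_pos: [0.5871, 0.1149, 0.069]
orientation: [-2.653, -0.001, 1.621]
contact_force: [-1.2, -2.2, 3.1]
width: 0.175
grasp_force: 12.0
```

```bash
python3 chk.py
```

```text
tray-frame TCP mm [-21.2834  90.4297  36.232 ] F tray [2.5931 2.1891 2.1575] M [ 0.4696 -0.1959  0.1037] 0.1746616045463096 13.7667 [0.0004 0.0006 0.0026]
```

Emit:
servo_tool:
  plan: "0 0.0078 0.0044 0 0 0 0;0 0.0081 0.0039 0 0 0 0;0 0.0083 0.0033 0 0 0 0;0 0.0085 0.0027 0 0 0 0;0 0.0087 0.002 0 0 0 0;0 0.0088 0.0014 0 0 0 0;0 0.0089 0.0008 0 0 0 0;0 0.007 0 0 0 0 0"

```text
clock: 14.43
tool_pos: [0.5957, 0.1551, 0.0635]
orientation: [-2.657, -0.001, 1.621]
contact_force: [10.3, -2.5, -3.4]
width: 0.175
grasp_force: 12.0
```

```bash
python3 chk.py
```

```text
tray-frame TCP mm [-33.1656  50.6916  36.3673] F tray [-10.6086   2.9603   1.8148] M [0.4877 1.5724 0.0939] 0.17479596326781918 14.4333 [0.0043 0.0005 0.0025]
```

Emit:
servo_tool:
  plan: "0 0.002 0.002 0 0 0 0;0 0.002 0 0 0 0 0;0 0.001 0 0 0 0 0;0 0 0 0 0 0 0;0 0 0 0 0 0 0;0 0 0 0 0 0 0;0 0 0 0 0 0 0;0 0 0 0 0 0 0"

```text
clock: 15.1
tool_pos: [0.5957, 0.1576, 0.0634]
orientation: [-2.654, -0.001, 1.621]
contact_force: [4.9, 0.0, -1.4]
width: 0.174
grasp_force: 12.0
```

```bash
python3 chk.py
```

```text
tray-frame TCP mm [-33.3404  48.2023  36.3175] F tray [-5.0304  0.1985  1.0557] M [0.104  0.9956 0.0929] 0.17423001683198833 15.1 [0.0012 0.0004 0.0025]
```

Emit:
servo_tool:
  plan: "0.4 0 0 0 0 0 0;0.4 0 0 0 0 0 0;0.4 0 0 0 0 0 0;0.4 0 0 -0.03 0 0 0;0.4 0 0 -0.05 0 0 0;0.4 0 0 -0.06 0 0 0;0.4 0 0 -0.06 0 0 0;0.4 0 0 -0.06 0 0 0"

```text
clock: 15.77
tool_pos: [0.6656, 0.1611, 0.1967]
orientation: [-2.655, -0.001, 1.621]
contact_force: [1.3, 0.4, 1.0]
width: 0.402
grasp_force: 0.0
```

Emit:
servo_tool:
  plan: "0.4 0.03 -0.05 -0.02 0 0 0;0.4 0.03 -0.05 -0.02 0 0 0;0.4 0.03 -0.05 0 0 0 0;0.4 0.03 -0.05 0 0 0 0;0.4 0.03 -0.05 0 0 0 0;0.4 0.03 -0.05 0 0 0 0;0.4 0 0 0 0 0 0;0.4 0 0 0 0 0 0"

```text
clock: 16.43
tool_pos: [0.5115, 0.2621, 0.3003]
orientation: [-2.655, -0.001, 1.623]
contact_force: [0.5, 0.1, -0.1]
width: 0.401
grasp_force: 0.0
```

```bash
python3 chk.py; python3 look.py s4; python3 - <<'E'
from pl import *
V,U=np.mgrid[0:480,0:640]
for c in('scene','top'):
    d=np.load(f'd_{c}.npy');Q=(p2w(c,U,V,d)-TP)@TR*1e3
    m=(d>0)&(Q[...,2]>48)&(Q[...,2]<70)&(np.hypot(Q[...,0]+33,Q[...,1]-53)<40)
    print(c,m.sum(),np.median(Q[m],0),Q[m].min(0),Q[m].max(0))
    m=(d>0)&(Q[...,2]>23)&(Q[...,2]<35)&(np.abs(Q[...,1]-53)<20)&(np.abs(Q[...,0]-15)<40)
    X=Q[m][:,:2];print(' arm',m.sum(),np.polyfit(X[:,0],X[:,1],1))
E
```

```text
tray-frame TCP mm [147.7465 -60.2834 208.2944] F tray [-0.4892 -0.1161  0.1909] M [ 0.068   0.1402 -0.0013] 0.40059942164529944 16.4333 [0.0021 0.0013 0.0044]
scene keeper_knob 0.55 [383.  288.6] tray mm [-37.9452  64.3244  60.    ] ang 0.14071609422597173 r 80.74328098260501
scene block 0.89 [300.3 192.9] tray mm [150.613  352.9997   0.    ] ang 1.9181599512149063 r 319.0557588247258
scene block 0.72 [413.  287.4] tray mm [-1.683   7.9739  0.    ] ang -0.8005372636150608 r 62.73403780056494
top keeper_knob 0.79 [228.9 212.2] tray mm [-30.2591  57.6289  60.    ] ang 0.06397254092632508 r 72.40718532749791
top block 0.9 [213.6 235.8] tray mm [-2.6234  9.4189  0.    ] ang -0.7735821003848191 r 62.37438796140717
top block 0.86 [319.9 267.2] tray mm [115.9695 276.9999   0.    ] ang 1.889743503708688 r 235.89707306528453
scene 46 [-35.0759  56.0185  58.9864] [-41.867   49.2829  48.3096] [-26.9165  63.5349  65.035 ]
 arm 220 [-0.0244 54.5877]
top 40 [-28.2001  56.3062  57.7956] [-42.3142  48.8368  49.2351] [-23.324   64.0647  66.4343]
 arm 176 [-0.0211 54.3615]
```

View pics/s4.png

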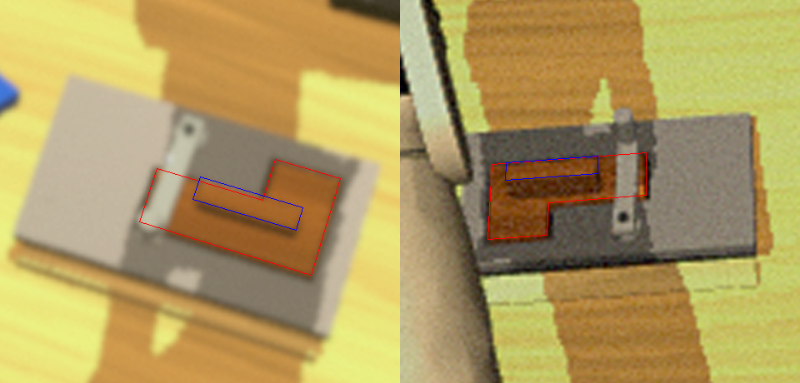

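The block is still seated and the button lies across its tail, but the arm slope suggests it is about 0.03 rad short of the stop. I push the knob home with shut fingers and watch the force.

```bash
python3 -c "
from pl import *
rows(TP+TR@[-.033,.088,.1],TR@GT,8)"
```

```text
8 rows: shift [-0.0306  0.0371  0.0223] turn [-0.001  0.     0.002] mm/row 31.811267259521845
```

Emit:
servo_tool:
  plan: "0 -0.0306 0.0371 0.0223 0 0 0;0 -0.0306 0.0371 0.0223 0 0 0;0 -0.0306 0.0371 0.0223 0 0 0;0 -0.0306 0.0371 0.0223 0 0 0;0 -0.0306 0.0371 0.0223 0 0 0;0 -0.0306 0.0371 0.0223 0 0 0;0 -0.0306 0.0371 0.0223 0 0 0;0 -0.0306 0.0371 0.0223 0 0 0"

```text
clock: 17.4
tool_pos: [0.6275, 0.1187, 0.119]
orientation: [-2.653, -0.001, 1.621]
contact_force: [0.3, 0.2, 0.5]
width: 0.004
grasp_force: 0.0
```

Emit:
servo_tool:
  plan: "0 0 0 0.02 0 0 0;0 0 0 0.02 0 0 0;0 0 0 0.02 0 0 0;0 0 0 0.02 0 0 0;0 0 0 0.02 0 0 0;0 0 0 0.005 0 0 0;0 0 0 0 0 0 0;0 0 0 0 0 0 0"

```text
clock: 18.07
tool_pos: [0.5978, 0.1185, 0.0653]
orientation: [-2.654, -0.001, 1.621]
contact_force: [0.3, -0.2, 0.1]
width: 0.005
grasp_force: 0.0
```

```bash
python3 chk.py
```

```text
tray-frame TCP mm [-32.607   87.3262  38.1031] F tray [-0.2276  0.1787  0.2153] M [ 0.0225  0.13   -0.0791] 0.0045999667357153945 18.0667 [0.001  0.0004 0.0022]
```

Move −y (tool +x) by 14 mm, then check.

Emit:
servo_tool:
  plan: "0 0.006 0 0 0 0 0;0 0.006 0 0 0 0 0;0 0.004 0 0 0 0 0;0 0.003 0 0 0 0 0;0 0.003 0 0 0 0 0;0 0.0015 0 0 0 0 0;0 0 0 0 0 0 0;0 0 0 0 0 0 0"

```text
clock: 18.73
tool_pos: [0.5966, 0.1329, 0.0651]
orientation: [-2.653, -0.001, 1.621]
contact_force: [-0.1, 0.4, -0.3]
width: 0.005
grasp_force: 0.0
```

```bash
python3 chk.py
```

```text
tray-frame TCP mm [-32.2452  72.9133  37.6594] F tray [-0.0446 -0.4023 -0.2932] M [ 0.0787  0.1698 -0.048 ] 0.004872383009345044 18.7333 [0.0004 0.0005 0.0026]
```

Emit:
servo_tool:
  plan: "0 0.0015 0 0 0 0 0;0 0.0015 0 0 0 0 0;0 0.001 0 0 0 0 0;0 0 0 0 0 0 0;0 0 0 0 0 0 0;0 0 0 0 0 0 0;0 0 0 0 0 0 0;0 0 0 0 0 0 0"

```text
clock: 19.4
tool_pos: [0.5966, 0.1348, 0.0651]
orientation: [-2.654, -0.0, 1.621]
contact_force: [1.1, -5.5, -0.6]
width: 0.006
grasp_force: 2.6
```

```bash
python3 chk.py
```

```text
tray-frame TCP mm [-32.3781  70.9634  37.6885] F tray [-0.9698  5.5577 -0.1447] M [ 0.8631  0.3459 -0.0402] 0.005959717462506956 19.4 [0.0008 0.001  0.0021]
```

Emit:
servo_tool:
  plan: "0 0.0015 0 0 0 0 0;0 0.001 0 0 0 0 0;0 0 0 0 0 0 0;0 0 0 0 0 0 0;0 0 0 0 0 0 0;0 0 0 0 0 0 0;0 0 0 0 0 0 0;0 0 0 0 0 0 0"

```text
clock: 20.07
tool_pos: [0.5966, 0.1351, 0.0651]
orientation: [-2.653, 0.002, 1.621]
contact_force: [1.5, -11.9, -0.9]
width: 0.001
grasp_force: 5.4
```

```bash
python3 chk.py
```

```text
tray-frame TCP mm [-32.4101  70.666   37.6779] F tray [-1.2189 11.9256 -0.3465] M [ 1.7132  0.217  -0.0485] 0.000886189866057272 20.0667 [0.0004 0.0027 0.0008]
```

The force rose to 12 N with almost no motion, so the button is at its stop. Backing off and lifting away.

Emit:
servo_tool:
  plan: "0 -0.01 0 0 0 0 0;0 -0.02 0 0 0 0 0;0 -0.01 0 -0.02 0 0 0;0 0 0 -0.05 0 0 0;0 0 0 -0.06 0 0 0;0 0 0 -0.06 0 0 0;0 0 0 -0.06 0 0 0;0 0 0 -0.03 0 0 0"

```text
clock: 20.73
tool_pos: [0.6753, 0.1162, 0.2131]
orientation: [-2.658, -0.001, 1.621]
contact_force: [0.2, -1.5, 0.7]
width: 0.005
grasp_force: 0.0
```

Emit:
servo_tool:
  plan: "0 0.03 -0.05 -0.02 0 0 0;0 0.03 -0.05 -0.02 0 0 0;0 0.03 -0.05 0 0 0 0;0 0.03 -0.05 0 0 0 0;0 0.03 -0.05 0 0 0 0;0 0.03 -0.05 0 0 0 0;0 0 0 0 0 0 0;0 0 0 0 0 0 0"

```text
clock: 21.4
tool_pos: [0.5209, 0.2174, 0.3165]
orientation: [-2.656, -0.002, 1.623]
contact_force: [1.4, -0.4, -0.4]
width: 0.006
grasp_force: 0.0
```

```bash
python3 look.py s5; python3 - <<'E'
from pl import *
V,U=np.mgrid[0:480,0:640]
for c in('scene','top'):
    d=np.load(f'd_{c}.npy');Q=(p2w(c,U,V,d)-TP)@TR*1e3
    m=(d>0)&(Q[...,2]>23)&(Q[...,2]<35)&(np.abs(Q[...,1]-53)<20)&(np.abs(Q[...,0]-15)<40)
    X=Q[m][:,:2];print(' arm',m.sum(),np.polyfit(X[:,0],X[:,1],1))
    m=(d>0)&(np.abs(Q[...,1]+30)<18)&(np.abs(Q[...,0]-27)<10);print('wing z',np.median(Q[m][:,2]))
    m=(d>0)&(np.abs(Q[...,1])<25)&(np.abs(Q[...,0]+18)<6);print('bar z',np.median(Q[m][:,2]))
    m=(d>0)&(np.abs(Q[...,1]-105)<25)&(np.abs(Q[...,0])<40);print('face z (12)',np.median(Q[m][:,2]))
E
```

```text
scene keeper_knob 0.74 [386.6 290.2] tray mm [-38.9701  55.7012  60.    ] ang 0.03334806579248577 r 81.01515868274524
scene block 0.81 [322.5 242. ] tray mm [ 41.3368 250.4146   0.    ] ang 1.5674366787412504 r 197.4157206139542
scene block 0.67 [297.5 192.1] tray mm [150.7519 361.0262   0.    ] ang 1.9101951661927488 r 326.6605491860693
top keeper_knob 0.78 [229.7 212.5] tray mm [-29.1297  59.6664  60.    ] ang 0.09344928938150748 r 71.44142912914904
top block 0.9 [379.9 324.1] tray mm [283.4709 405.6823   0.    ] ang 2.1711592659816117 r 427.42605869335875
top block 0.87 [212.2 235.9] tray mm [-2.633   5.7881  0.    ] ang -0.8134693543037859 r 64.96977501693416
 arm 221 [ 0.0154 52.898 ]
wing z 15.444115471499488
bar z 15.442518302299835
face z (12) 11.276973450250555
 arm 178 [ 0.0228 52.7512]
wing z 12.29486897355006
bar z nan
face z (12) 11.769906347833606
  return _methods._mean(a, axis=axis, dtype=dtype,
  ret = ret.dtype.type(ret / rcount)
```

View pics/s5.png

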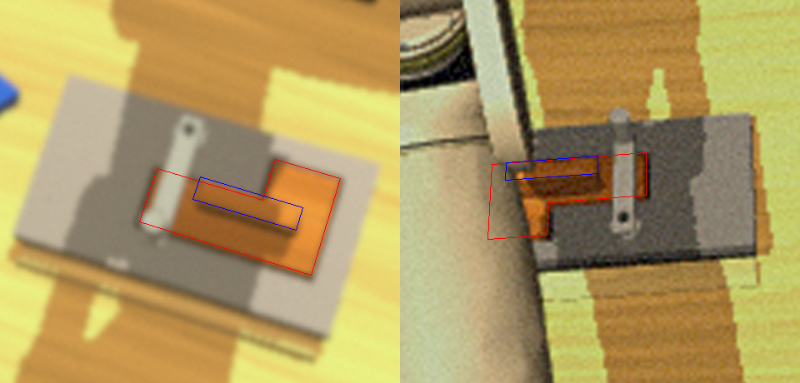

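The button now lies straight across the tail, its line having moved about 0.04 rad to the stop, with the knob at (155,218) in the left half. The sole stands 4 mm above the tray face on both wing and bar, so the block is fully seated. The arm is clear.

```bash
python3 -c "
from workcell import *
print(hand_in())"
```

```text
the job is handed in; nothing more can be done
None
```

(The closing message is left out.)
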